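# Stand the knocked-back detergent packs up again

### The arm

A 7-joint arm with a two-finger parallel gripper is mounted at the origin on the work surface. World frame = base frame: x ahead of the robot, y to its left, z up, the work surface at z = 0. Lengths are in m, angles in rad, forces in N, time in s.
With the tool pointing down it reaches from about 0.425 to 1.025 m from the base axis. Payload 9.4 kg.
Tool frame: the origin (TCP) lies where the fingers leave the gripper's body, on its centre line; the fingertips stand 84 mm ahead of it and the grasp point (between the pads) lies 65 mm ahead of it; z points along the fingers, x is the direction in which the jaws open and shut, and the axes are right-handed (so a half turn about z gives the same grasp; the last joint's range is limited). The gripper opens to 93 mm and grips with 3 to 60 N. Pads are 15 mm wide; open, the fingers measure 128 mm over their backs; the gripper's body (75 mm by 188 mm) begins 65 mm behind the grasp point.
Start: joints at [1.268, 0.599, -0.003, 1.599, 0.002, 0.943, -0.08], TCP at [0.162, -0.707, 0.303] pointing down, gripper open.
Joint ranges: [-2.57, 2.57], [-0.35, 1.97], [-1.29, 1.29], [0.11, 2.56], [-1.05, 4.19], [0.11, 1.86], [-2.63, 2.63]. Speed limits (rad/s): [2.22, 2.22, 3.01, 3.01, 3.14, 3.14, 3.14].

### API

Orientations are given as a 3x3 rotation matrix whose columns are the frame's x, y, z axes.
In Python, from cell import env gives the robot as it stands.
- The arm moves only by the shell command python3 -m inch 'ROWS' [OPENING] [FORCE]. ROWS is JSON, one flat list of numbers, 4 for each row, row after row: the shift along the world's x, y, z in mm, then the turn about the world's z in degrees. In form: [tx, ty, tz, roll, tx, ty, tz, roll, ...]. A call has 1 to 20 rows; each row is the pose to reach, as a shift and turn from the pose commanded when the call began; what a row does not reach only later rows make up. A row lasts 1/8 s, in which the tool goes at most 62.5 mm and 10.7 degrees, less where a joint would pass 70% of its speed; a pose out of reach is approached as far as the arm can. A call with a gripper value outside its range is refused whole. OPENING is the opening, from 0 (shut) to 1 (fully open), set as the call begins (- or left out, the last holds). The fingers move at their own pace and stop on an object; FORCE is the grip in N (left out, the last holds). Time passes only in rows, so rows that repeat a pose let the fingers close. It gives the time, the measured TCP pose, the force and the opening at its end, in the units of the state.
- env.read_state(): the state, without advancing time (a new reading comes with each control period).
- env.camera(name): name is "side" or "top"; returns the picture (384x512x3 uint8, blue, green, red); there is no depth.
- env.camera_model(name): a dict with "mtx" (3x3 intrinsics, pixels), "view" (4x4, takes a point from world to camera coordinates). Camera axes: x right, y up, looking along -z (the intrinsics and any distortion apply to the point x, -y, -z); pixel columns grow to the right and rows downward; lengths in m; the calibration is good to about 2 mm. A picture is of the moment at which its call begins. camera_model takes no time and is no camera call.
- env.job_done(): hands the job in, once; it reports no verdict.
Trained networks look in the newest picture that a camera, given by its name, has taken for a name from the list of things; names that differ only in an ending like _2 or _b are one class to them, and where a whole thing is asked for, a point or a joint stands for the part that bears it (a point fixed in the world has none). Each returns a list of dicts, best first, with "confidence" (0 to 1); they miss things now and then, are a little off and sometimes report something else, mostly with a low value. They report only what shows in the picture. A call takes as long as a camera call. They do not tell look-alikes from the thing itself.
- env.trace(label, camera): "region" (384x512 bool, what is visible of it) and "bbox" ([centre column, centre row, width, height] in pixels, round what is visible of it).
The state is a dict: "t": time; "q": joint angles; "joint_velocities": joint speeds; "joint_torque": joint torques, N m; "ee_pos": TCP position; "tcp_rot": TCP orientation; "contact_force": force on the tool from outside, world axes, zero at the start; "moment": the same for the moment, N m; "width": opening from 0.0 (shut) to 1.0 (fully open).
Only numpy, scipy, OpenCV 4.12 (cv2) and the standard library are available. Lean on these libraries where they do the work, as an engineer would, in place of code of your own. Each camera call takes 0.05 s, during which the arm holds its last target.

### The job

On the stock shelf of the laundry counter the powder carton and the detergent jug have been knocked back and lean over the wire guard behind them. Push each one gently with the fingertips until it tips forward and stands upright on its own base again, in its place in the row and facing the front. Do not grip or lift them, and leave the softener bottle, the cup and the spray bottle as they are.

Things in the scene. Friction and masses are not known exactly. Their poses are not given: they have to be found in the camera images.
- rack: Stock shelf, fixed: white board 230 mm deep (x), 520 long (y), top 22 mm above the counter. Origin: centre of its footprint on the counter; x points to its rear, y along the row, z up. Wire guard along the rear at x = +100 mm, upper side 118 mm above the counter; empty space behind. 3 packs in any order at y about -155, 0, +155 mm, rear bottom edges at x about +36 mm, fronts towards -x.
- carton: Powder carton, box 65 mm deep (x), 120 wide (y), 220 tall (z), 0.4-0.75 kg. Origin: middle of its REAR bottom edge; the box spans x -65 (front) to 0 (rear), y -60 to 60, z 0 to 220 mm. Starts leaning back 33 deg (z axis tilted to the shelf's rear) over the guard wire, rear bottom edge on the board, top reaching about 55 mm past the wire. Within about 16 deg of vertical it drops upright by itself.
- carton_base (a point): Centre of the carton's underside (32.5 mm in front of its origin). 22 mm above the counter when it stands on the board.
- jug: Detergent jug, 0.5-1.0 kg, leaning back like the carton. Origin: middle of its REAR bottom edge. Body x -75 to 0 (rear), y -70 to 70, z 0 to 135 mm; above, column x -71 to -4, y -6 to 68, to z 195; round cap 48 mm across centred at x -37.5, y 31, z 207 to 245; loop handle on the -y side to z 195. Within about 20 deg of vertical it drops upright by itself.
- jug_base (a point): Centre of the jug's underside (37.5 mm in front of its origin). 22 mm above the counter when it stands on the board.
- softener: Round fabric softener bottle, 72 mm across and 200 mm tall, standing upright in the row; not to be disturbed. Origin: at its base on its rearmost point (axis 36 mm in front of it, along its own -x).
- cup: Small open dosing cup, 68 mm across, 62 mm tall, standing on the counter beside the shelf on the robot's right; not to be disturbed. Origin: centre of its underside.
- spray: Stain spray bottle, 62 mm across, 198 mm tall, standing on the counter beside the shelf on the robot's left; not to be disturbed. Origin: centre of its underside.
There are look-alikes about, which are no part of the job. What is shaped like the carton but purple is not meant.

How it is judged:
At the end, for the whole second after the job is handed in: Carton and jug both stand upright (within 3.4 degrees), with the whole base on the shelf board, the rear bottom edge within 60 mm of where it was, turned less than 17 degrees from square to the shelf, and at rest; softener bottle, cup and spray bottle upright and within 20 mm of where they were (angle between each of carton, jug's own z axis and vertical below 0.06 rad and distance of each of carton, jug from where it was at the start of the episode below 0.06 m and height (world z) of carton_base between 0.016 and 0.028 m and angle between the y axis of each of carton, jug and the y axis of rack, either way round below 0.3 rad and linear speed of each of carton, jug below 0.02 m/s and angular speed of each of carton, jug below 0.1 rad/s and height (world z) of jug_base between 0.016 and 0.028 m and angle between each of softener, cup, spray's own z axis and vertical below 0.1 rad and distance of each of softener, cup, spray from where it was at the start of the episode below 0.02 m); the robot touches nothing.
It fails at once if the carton or the jug is lifted off the shelf (its rear bottom edge more than 20 mm above the board, or the middle of its underside more than 30 mm; about 20 mm when leaning) (height (world z) of any of carton_base, jug_base above 0.052 m or height (world z) of any of carton, jug above 0.042 m).
It fails at once if the carton or the jug is gripped or shoved hard (the fingers press on it with more than 15 N) (contact force between the fingers and carton above 15 N or contact force between the fingers and jug above 15 N).
It fails at once if the softener bottle, the cup or the spray bottle is moved more than 20 mm or tipped more than 11 degrees (distance of any of softener, cup, spray from where it was at the start of the episode above 0.02 m or angle between any of softener, cup, spray's own z axis and vertical above 0.2 rad).
It also fails if it takes over 48 s, if anything falls off the work surface, if the arm or the gripper's body presses on something with over 40 N, if the wrist force passes 120 N, or if a joint passes its speed limit or range.

## Working session

There is one attempt and no reset: what is moved stays moved. The work goes in short steps, Python scripts to look and compute and a shell command to move; the robot and the scene stay as the last step left them, time stands still between calls to the robot, and variables do not carry over. Pictures are saved under pics/ and viewed, and the job is handed in when it is done.

```bash
ls; mkdir -p pics; python3 - <<'E'
from cell import env
import cv2,numpy as np
for n in("side","top"):
    im=env.camera(n); cv2.imwrite(f"pics/{n}0.png",im)
    m=env.camera_model(n); print(n,np.round(m["mtx"],1).tolist(),np.round(m["view"],3).tolist(),[k for k in m])
    V=np.array(m["view"]); print("cam pos",-V[:3,:3].T@V[:3,3])
s=env.read_state(); print(s["t"],s["ee_pos"],np.round(s["tcp_rot"],3).tolist(),s["contact_force"],s["width"])
E
```

```text
pics
side [[391.1, 0.0, 257.9], [0.0, 391.1, 174.7], [0.0, 0.0, 1.0]] [[-0.983, -0.184, -0.005, 0.376], [0.174, -0.936, 0.306, -0.074], [-0.061, 0.3, 0.952, -1.34], [0.0, 0.0, 0.0, 1.0]] ['mtx', 'view']
cam pos [0.30151886 0.40237328 1.30045026]
top [[385.8, 0.0, 254.5], [0.0, 385.8, 189.3], [0.0, 0.0, 1.0]] [[-0.003, -1.0, -0.006, 0.02], [0.982, -0.004, 0.188, -0.378], [-0.188, -0.005, 0.982, -1.397], [0.0, 0.0, 0.0, 1.0]] ['mtx', 'view']
cam pos [0.10955498 0.01090073 1.44331019]
0.1 [ 0.16221683 -0.70629714  0.30196385] [[0.224, -0.975, -0.0], [-0.975, -0.224, 0.001], [-0.001, 0.0, -1.0]] [-0.38347107  0.44118744 -1.31354916] 1.0051837267161612
```

View pics/side0.png

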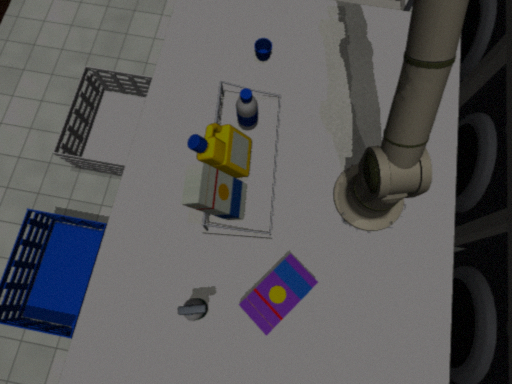

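View pics/top0.png

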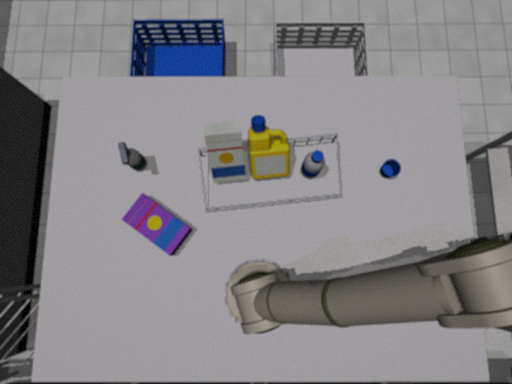

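The carton meant is the white one leaning in the row: side (215,190), top (226,155). The look-alike is purple and lies flat on the counter: side (280,293), top (157,223). The jug is in the middle of the row at top (268,155) and the softener is at (313,165). Next I'll enlarge the crops and run the networks.

```bash
python3 - <<'E'
from cell import env
import cv2,numpy as np
ims={}
for n in("side","top"):
    im=env.camera(n); ims[n]=im
    for l in("rack","carton","jug","softener","cup","spray"):
        r=env.trace(l,n)
        for i,d in enumerate(r):
            print(n,l,round(d["confidence"],2),np.round(d["bbox"]).astype(int).tolist(),int(d["region"].sum()))
            np.save(f"pics/{n}_{l}_{i}.npy",d["region"])
a=ims["side"][70:250,160:300]; b=ims["top"][105:225,180:360]
cv2.imwrite("pics/cs.png",cv2.resize(a,None,fx=3.3,fy=3.3,interpolation=2)); cv2.imwrite("pics/ct.png",cv2.resize(b,None,fx=4.4,fy=4.4,interpolation=2))
E
```

```text
side rack 0.94 [241, 160, 79, 154] 5455
side carton 0.93 [214, 192, 65, 60] 2708
side carton 0.91 [277, 295, 78, 78] 3046
side jug 0.7 [219, 149, 66, 55] 2380
side softener 0.84 [246, 108, 21, 44] 713
side softener 0.42 [242, 162, 80, 155] 5529
side cup 0.75 [242, 161, 76, 154] 5572
side cup 0.65 [262, 48, 16, 21] 356
side spray 0.87 [193, 308, 28, 22] 497
top rack 0.65 [268, 176, 147, 75] 5234
top carton 0.93 [225, 151, 43, 61] 2105
top carton 0.62 [159, 224, 66, 61] 2187
top jug 0.58 [269, 148, 41, 64] 2085
top softener 0.73 [312, 166, 24, 34] 530
top softener 0.23 [269, 149, 41, 65] 2034
top cup 0.59 [392, 170, 19, 18] 317
top spray 0.75 [135, 154, 28, 28] 469
```

View pics/cs.png

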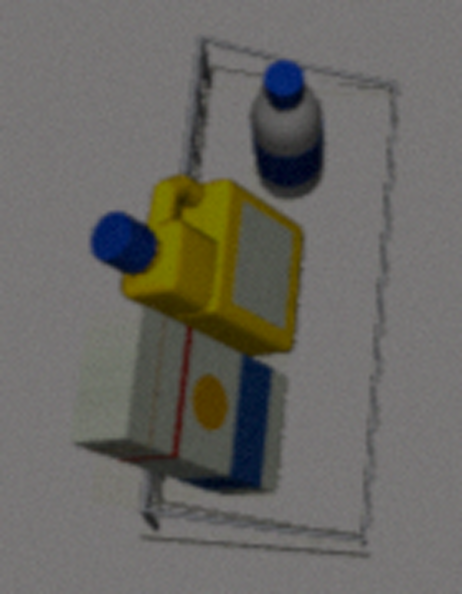

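View pics/ct.png

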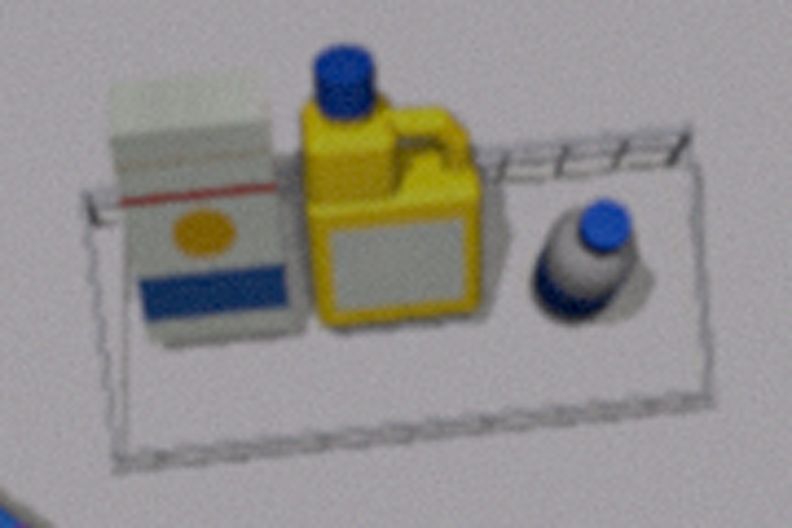

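The white leftmost pack is the carton. The jug's cap tops at crop (345,80), left of its handle. I'll fit both lean poses by silhouette over the two views.

```bash
cat > h.py <<'E'
import numpy as np,cv2
from cell import env
M={n:(np.array(env.camera_model(n)["mtx"]),np.array(env.camera_model(n)["view"])) for n in("side","top")}
def proj(n,P):
    K,V=M[n]; p=np.atleast_2d(P)@V[:3,:3].T+V[:3,3]; p=p*[1,-1,-1]
    q=p@K.T; return q[:,:2]/q[:,2:]
def box(x0,x1,y0,y1,z0,z1): return np.array([[x,y,z] for x in(x0,x1) for y in(y0,y1) for z in(z0,z1)],float)
def cyl(cx,cy,r,z0,z1):
    a=np.linspace(0,2*np.pi,16,endpoint=False); return np.array([[cx+r*np.cos(t),cy+r*np.sin(t),z] for t in a for z in(z0,z1)])
PARTS={"carton":[box(-65,0,-60,60,0,220)],
"jug":[box(-75,0,-70,70,0,135),box(-71,-4,-6,68,135,195),cyl(-37.5,31,24,200,245)]}
def world(P,pose):
    x,y,z,yaw,lean=pose
    c,s=np.cos(lean),np.sin(lean); R1=np.array([[c,0,s],[0,1,0],[-s,0,c]])
    c,s=np.cos(yaw),np.sin(yaw); R2=np.array([[c,-s,0],[s,c,0],[0,0,1]])
    return (P/1000)@(R2@R1).T+[x,y,z]
S=4
def mask(n,thing,pose):
    m=np.zeros((384*S,512*S),np.uint8)
    for P in PARTS[thing]:
        h=cv2.convexHull(((proj(n,world(P,pose))+.5)*S).astype(np.float32))
        cv2.fillConvexPoly(m,np.round(h).astype(np.int32),1)
    return m>0
def wp(n,uv,z):
    K,V=M[n]; d=np.linalg.inv(K)@[uv[0],uv[1],1]; d=V[:3,:3].T@(d*[1,-1,-1]); c=-V[:3,:3].T@V[:3,3]
    return c+d*(z-c[2])/d[2]
E
cat > fit.py <<'E'
from h import *
from scipy.optimize import minimize
reg={(n,l):cv2.resize(np.load(f"pics/{n}_{l}_0.npy").astype(np.uint8),None,fx=S,fy=S,interpolation=cv2.INTER_LINEAR)>0 for n in M for l in("carton","jug")}
res={}
for th,x0 in(("jug",[.55,.0,.022,.05,.57]),("carton",[.55,.12,.022,.05,.57])):
    def cost(p,full=False):
        pose=[p[0],p[1],.022,p[2],p[3]]; c=[]
        for n in M:
            m=mask(n,th,pose); r=reg[n,th]; ig=np.zeros_like(m)
            ig=reg[n,"jug"] if th=="carton" else reg[n,"carton"]
            if th=="jug":
                # ignore handle zone
                h=cv2.convexHull(((proj(n,world(box(-60,-10,-70,-6,135,200),pose))+.5)*S).astype(np.float32))
                k=np.zeros(m.shape,np.uint8); cv2.fillConvexPoly(k,np.round(h).astype(np.int32),1); ig=ig|((k>0)&~m)
            c.append(1-((m&r&~ig).sum()+1)/(((m|r)&~ig).sum()+1))
        return c if full else sum(c)
    # initial
    best=min(((cost([x,y,.05,.57]),x,y) for x in np.arange(.4,.75,.03) for y in np.arange(-.15,.25,.03)))
    st=[best[1],best[2],.05,.57]
    for sc in(.03,.012):
        sim=np.array([st]+[np.array(st)+d for d in np.diag([sc,sc,sc*4,sc*3])])
        o=minimize(cost,st,method="Nelder-Mead",options=dict(initial_simplex=sim,maxiter=200)); st=o.x
    print(th,np.round(o.x,4),"yaw/lean deg",np.round(np.degrees(o.x[2:]),1),np.round(cost(o.x,True),3)); res[th]=[o.x[0],o.x[1],.022,o.x[2],o.x[3]]
    p=world(PARTS[th][-1],res[th]); print("world ext",p.min(0).round(3),p.max(0).round(3))
np.save("poses.npy",np.array([res["carton"],res["jug"]]))
# rack corners from pixels in top/ct crop (px = c/4.4 + offset)
for nm,(u,v) in dict(FL=(118,465),FR=(712,403),RL=(88,195),RR=(693,130)).items():
    uv=(u/4.4+180,v/4.4+105); print(nm,wp("top",uv,.022).round(3),wp("top",uv,.118).round(3))
for nm,(u,v) in dict(RL=(152,520),RR=(203,42)).items():
    uv=(u/3.3+160,v/3.3+70); print("side",nm,wp("side",uv,.118).round(3))
for l,z in(("softener",.1),("cup",.03),("spray",.1)):
    print(l,[wp(n,(env0:=np.argwhere(np.load(f"pics/{n}_{l}_{1 if (l=='cup' and n=='side') else 0}.npy")).mean(0))[::-1],z).round(3).tolist() for n in M])
for n in M:
    im=cv2.resize(cv2.imread(f"pics/{n}0.png"),None,fx=S,fy=S)
    for th in res:
        c,_=cv2.findContours(mask(n,th,res[th]).astype(np.uint8),0,1); cv2.drawContours(im,c,-1,(0,0,255),1)
    a=im[70*S:250*S,160*S:300*S] if n=="side" else im[105*S:225*S,180*S:360*S]
    cv2.imwrite(f"pics/fit_{n}.png",cv2.resize(a,None,fx=.8,fy=.8) if n=="side" else a)
E
python3 fit.py
```

```text
jug [ 0.484  -0.0334  0.1147  0.5293] yaw/lean deg [ 6.6 30.3] [0.057 0.06 ]
world ext [ 0.528 -0.019  0.201] [0.592 0.032 0.265]
carton [0.465  0.1147 0.1146 0.5452] yaw/lean deg [ 6.6 31.2] [0.056 0.046]
world ext [0.403 0.049 0.022] [0.585 0.187 0.244]
FL [0.301 0.196 0.022] [0.288 0.183 0.118]
FR [ 0.352 -0.307  0.022] [ 0.336 -0.286  0.118]
RL [0.538 0.227 0.022] [0.509 0.212 0.118]
RR [ 0.595 -0.302  0.022] [ 0.562 -0.281  0.118]
side RL [0.501 0.224 0.118]
side RR [ 0.561 -0.274  0.118]
softener [[0.46, -0.199, 0.1], [0.457, -0.189, 0.1]]
cup [[0.461, -0.498, 0.03], [0.457, -0.491, 0.03]]
spray [[0.486, 0.459, 0.1], [0.484, 0.461, 0.1]]
```

View pics/fit_top.png

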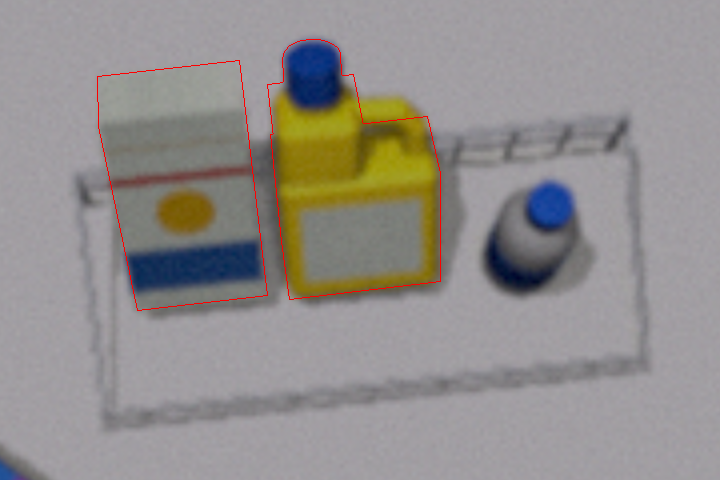

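View pics/fit_side.png

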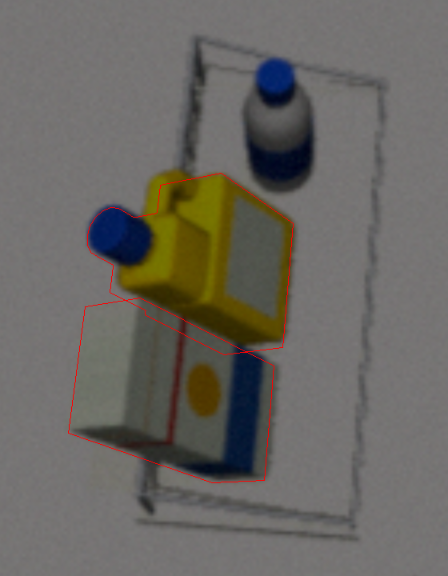

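Both fits agree: the yaw is 6.6° for each, the rack wire gives about 6.2°, the leans are about 31°, and the bases sit near y = -0.03 and +0.115. Rear top edges: carton at x≈0.585, z≈0.206. The jug cap's rear edge is at x≈0.59, z 0.20–0.235, y≈0.007. I'll do the jug first, with the fingers shut, lifting and then going over and behind the row.

```bash
python3 -m inch '[0,0,40,0, 0,0,80,0, 20,30,100,-1, 50,70,100,-2, 80,115,100,-3, 110,160,100,-4, 145,205,100,-5, 180,250,100,-6, 215,300,100,-6.5, 250,350,100,-6.5, 285,400,100,-6.5, 320,450,100,-6.5, 355,500,100,-6.5, 390,550,100,-6.5, 425,600,100,-6.5, 455,645,100,-6.5, 480,685,100,-6.5, 495,710,100,-6.5, 500,718,100,-6.5, 500,718,100,-6.5]' 0
```

```text
t: 3.3
ee_pos: [0.6621, 0.011, 0.4026]
tcp_rot: [[0.112, -0.994, -0.0], [-0.994, -0.112, -0.0], [0.0, 0.0, -1.0]]
contact_force: [-0.8, 0.1, -1.1]
width: 0.007
```

```bash
python3 -m inch '[0,0,-30,0, 0,0,-65,0, 0,0,-95,0, 0,0,-112,0, 0,0,-116,0, 0,0,-116,0]'; python3 - <<'E'
from h import *
for n,(r,c) in dict(side=((70,250),(140,300)),top=((60,225),(170,370))).items():
    im=env.camera(n)[r[0]:r[1],c[0]:c[1]]; cv2.imwrite(f"pics/b_{n}.png",cv2.resize(im,None,fx=3,fy=3,interpolation=2))
E
```

```text
t: 4.05
ee_pos: [0.6626, 0.011, 0.2875]
tcp_rot: [[0.112, -0.994, 0.001], [-0.994, -0.112, -0.0], [0.0, -0.001, -1.0]]
contact_force: [-0.2, 0.1, 0.3]
width: 0.005
```

View pics/b_side.png

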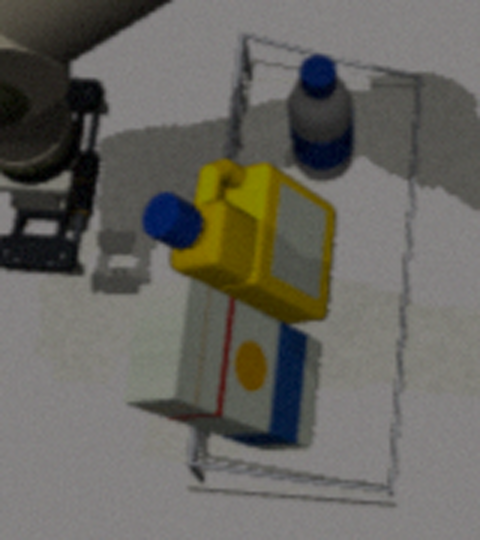

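View pics/b_top.png

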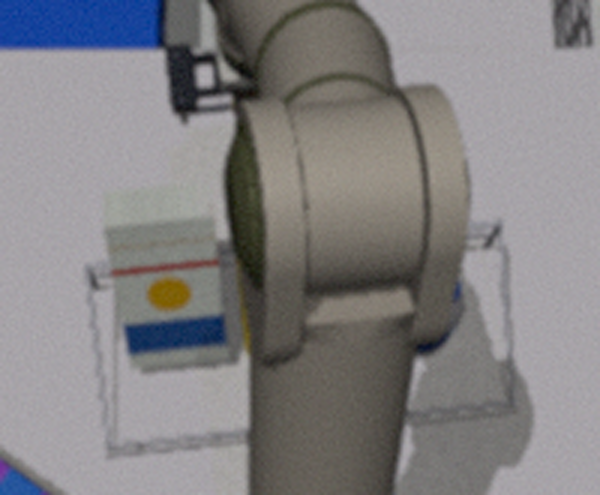

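The gripper is clear behind the cap: the side crop shows the jug cap at (172,220) with the fingers to its left, untouched. I'll push slowly in short calls.

```bash
python3 -m inch '[-8,-1,0,0, -18,-2,0,0, -28,-3,0,0, -36,-4,0,0, -42,-5,0,0, -47,-5,0,0, -51,-6,0,0, -55,-6,0,0, -59,-6,0,0, -63,-7,0,0, -67,-7,0,0, -71,-8,0,0]'
```

```text
t: 5.65
ee_pos: [0.5911, 0.0034, 0.2867]
tcp_rot: [[0.112, -0.994, -0.0], [-0.994, -0.112, 0.0], [-0.0, 0.0, -1.0]]
contact_force: [0.5, 0.8, 0.1]
width: 0.004
```

```bash
python3 - <<'E'
from h import *
im=env.camera("side")[70:250,140:300]; cv2.imwrite("pics/c_side.png",cv2.resize(im,None,fx=3,fy=3,interpolation=2))
E
```

```text
(no output)
```

View pics/c_side.png

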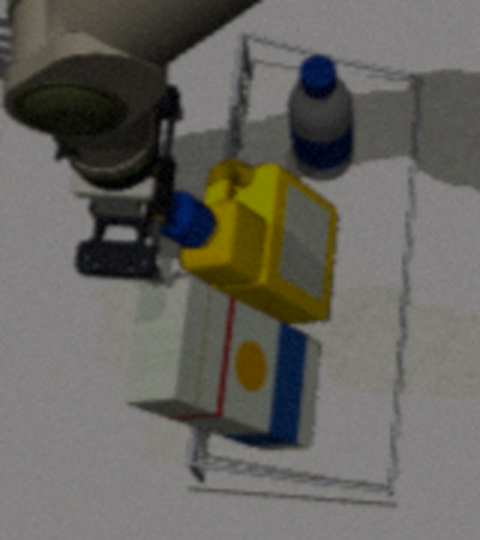

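The cap has moved forward from (172,220) to (188,218) in the crop at a tiny force. I'll continue, rising slightly.

```bash
python3 -m inch '[-3,0,1,0, -6,-1,2,0, -9,-1,3,0, -12,-1,4,0, -15,-2,5,0, -18,-2,6,0, -21,-2,7,0, -24,-3,8,0, -27,-3,9,0, -30,-3,10,0]'; python3 - <<'E'
from h import *
im=env.camera("side")[70:250,140:300]; cv2.imwrite("pics/d_side.png",cv2.resize(im,None,fx=3,fy=3,interpolation=2))
E
```

```text
t: 6.95
ee_pos: [0.5611, 0.0004, 0.2968]
tcp_rot: [[0.112, -0.994, -0.0], [-0.994, -0.112, 0.0], [-0.0, 0.0, -1.0]]
contact_force: [0.3, 0.6, -0.1]
width: 0.006
```

View pics/d_side.png

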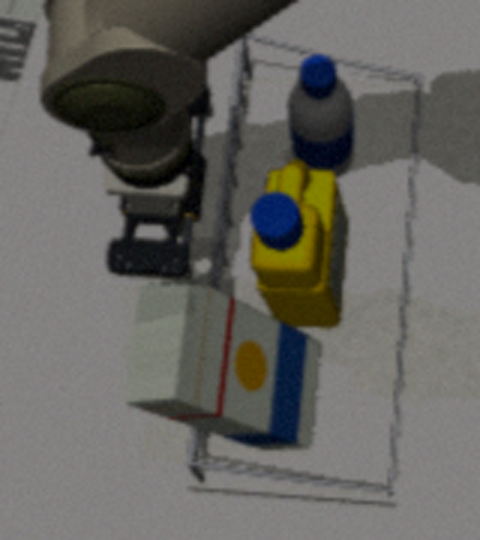

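The jug now stands, with its cap at (277,220) in the crop. Next I'll back off, shift behind the carton, and open the fingers halfway for a two-point push.

```bash
python3 -m inch '[15,2,0,0, 40,4,0,0, 70,8,0,0, 95,15,0,0, 105,35,0,0, 105,65,0,0, 105,95,0,0, 105,120,0,0, 105,135,-5,0, 105,137,-15,0, 105,137,-25,0, 105,137,-29,0, 105,137,-29,0]' 0.5; python3 - <<'E'
from h import *
for n,(r,c) in dict(side=((70,250),(140,300)),top=((60,225),(170,370))).items():
    im=env.camera(n)[r[0]:r[1],c[0]:c[1]]; cv2.imwrite(f"pics/e_{n}.png",cv2.resize(im,None,fx=3,fy=3,interpolation=2))
E
```

```text
t: 8.62
ee_pos: [0.6663, 0.1364, 0.2672]
tcp_rot: [[0.111, -0.994, -0.001], [-0.994, -0.111, -0.0], [0.0, 0.001, -1.0]]
contact_force: [0.3, 0.1, 0.4]
width: 0.502
```

View pics/e_side.png

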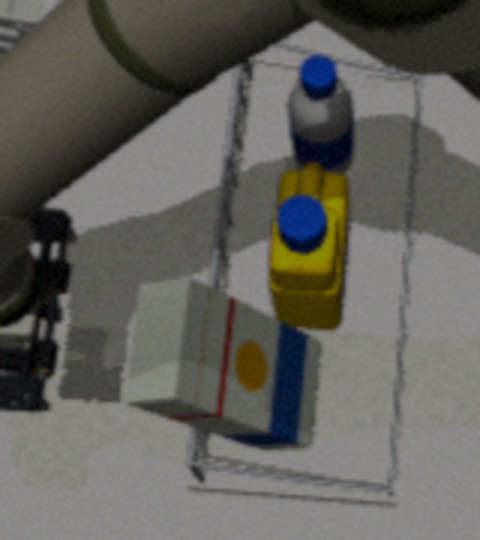

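View pics/e_top.png

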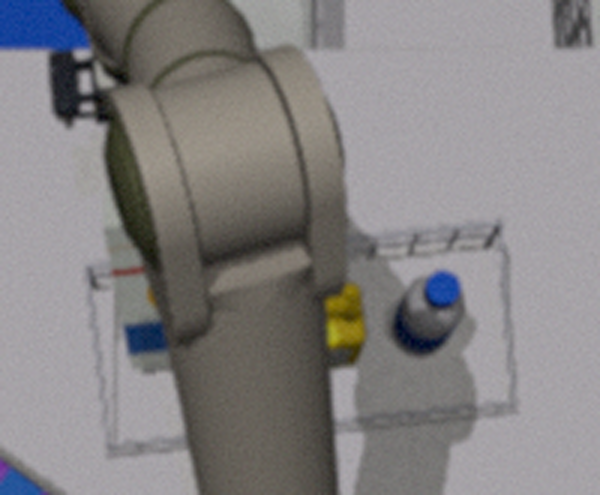

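The jug finished settling, with its cap at (302,222), and the carton is unchanged at (230,360). Now I'll push the carton.

```bash
python3 -m inch '[-8,-1,0,0, -20,-2,0,0, -34,-4,0,0, -46,-5,0,0, -54,-6,0,0, -60,-7,0,0, -65,-7,0,0, -69,-8,0,0, -73,-8,0,0, -77,-8,0,0, -81,-9,0,0, -85,-9,0,0, -89,-10,0,0, -93,-10,0,0]'; python3 - <<'E'
from h import *
im=env.camera("side")[70:250,140:300]; cv2.imwrite("pics/f_side.png",cv2.resize(im,None,fx=3,fy=3,interpolation=2))
E
```

```text
t: 10.48
ee_pos: [0.573, 0.1273, 0.2677]
tcp_rot: [[0.112, -0.994, -0.0], [-0.994, -0.112, -0.0], [0.0, 0.0, -1.0]]
contact_force: [0.9, -0.8, 0.9]
width: 0.497
```

View pics/f_side.png

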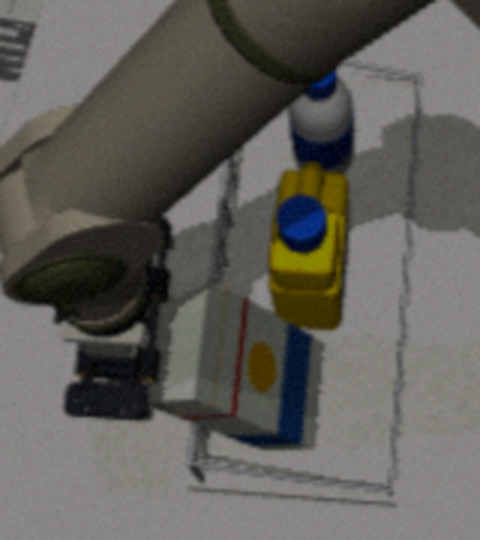

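The carton is tipping forward: its red stripe moved from (228,350) to (240,355). I'll continue.

```bash
python3 -m inch '[-3,0,1,0, -6,-1,2,0, -9,-1,3,0, -12,-1,4,0, -15,-2,5,0, -18,-2,6,0, -21,-2,7,0, -24,-3,7,0, -27,-3,7,0, -30,-3,7,0]'; python3 - <<'E'
from h import *
im=env.camera("side")[70:250,140:300]; cv2.imwrite("pics/g_side.png",cv2.resize(im,None,fx=3,fy=3,interpolation=2))
E
```

```text
t: 11.78
ee_pos: [0.543, 0.1244, 0.2747]
tcp_rot: [[0.112, -0.994, -0.0], [-0.994, -0.112, -0.0], [0.0, 0.0, -1.0]]
contact_force: [0.0, 0.2, 0.4]
width: 0.502
```

View pics/g_side.png

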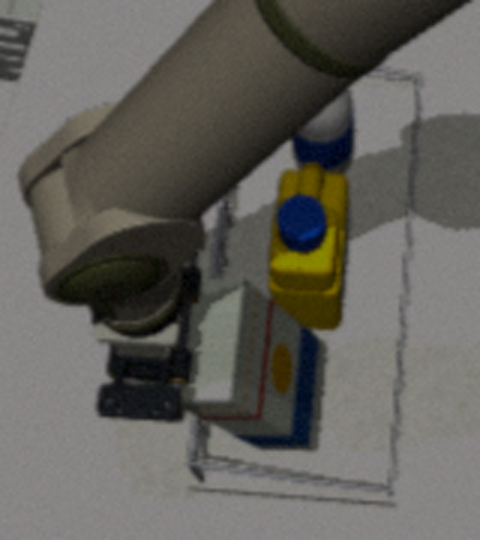

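```bash
python3 -m inch '[-3,0,1,0, -6,-1,2,0, -9,-1,3,0, -12,-1,3,0, -15,-2,3,0, -18,-2,3,0, -21,-2,3,0, -21,-2,3,0, -21,-2,3,0]'; python3 - <<'E'
from h import *
im=env.camera("side")[70:250,140:300]; cv2.imwrite("pics/h_side.png",cv2.resize(im,None,fx=3,fy=3,interpolation=2))
E
```

```text
t: 12.95
ee_pos: [0.5224, 0.1224, 0.2777]
tcp_rot: [[0.112, -0.994, 0.0], [-0.994, -0.112, 0.0], [-0.0, -0.0, -1.0]]
contact_force: [0.0, 0.3, -0.0]
width: 0.498
```

View pics/h_side.png

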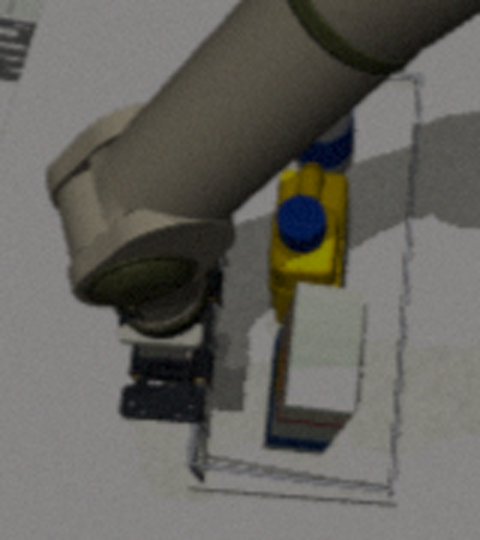

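The carton has fallen upright, with its top face at (327,350). I'll back off clear, rise, swing away and check.

```bash
python3 -m inch '[15,2,0,0, 40,4,0,0, 75,8,0,0, 110,12,0,0, 130,14,15,0, 138,15,50,0, 140,10,95,0, 140,0,125,0, 140,-30,130,0, 130,-80,130,0, 110,-140,130,0, 90,-200,130,0, 70,-260,130,0, 50,-320,130,0, 30,-380,130,0, 0,-440,130,0, -40,-490,130,0, -80,-540,130,0, -120,-580,130,0, -150,-600,130,0]'
```

```text
t: 15.5
ee_pos: [0.3702, -0.4809, 0.4077]
tcp_rot: [[0.109, -0.994, -0.0], [-0.994, -0.109, -0.001], [0.001, 0.001, -1.0]]
contact_force: [0.5, -0.8, 0.4]
width: 0.503
```

```bash
python3 -m inch '[-30,-30,0,0, -70,-70,0,0, -110,-110,0,0, -145,-145,0,0, -165,-165,0,0, -170,-170,0,0, -170,-170,0,0]'; cat > chk.py <<'E'
from h import *
from scipy.optimize import minimize
ims={n:env.camera(n) for n in M}
reg={}
for n in M:
    for l in("carton","jug","softener","cup","spray"):
        ds=env.trace(l,n)
        print(n,l,[(round(d["confidence"],2),np.round(d["bbox"]).astype(int).tolist()) for d in ds])
        for d in ds:
            b=d["bbox"]
            if l in("carton","jug") and b[1]<215 and (n,l) not in reg: reg[n,l]=cv2.resize(d["region"].astype(np.uint8),None,fx=S,fy=S,interpolation=1)>0
            if l in("softener","cup","spray") and max(b[2],b[3])<50: print("  ",wp(n,np.argwhere(d["region"]).mean(0)[::-1],dict(softener=.1,cup=.03,spray=.1)[l]).round(3))
old=np.load("poses.npy")
for k,th in enumerate(("carton","jug")):
    def cost(p):
        pose=[p[0],p[1],.022,p[2],p[3]]; c=0
        for n in M:
            m=mask(n,th,pose); r=reg[n,th]; ig=reg[n,"jug" if k==0 else "carton"]&~r
            if th=="jug":
                h=cv2.convexHull(((proj(n,world(box(-60,-10,-70,-6,135,200),pose))+.5)*S).astype(np.float32))
                q=np.zeros(m.shape,np.uint8); cv2.fillConvexPoly(q,np.round(h).astype(np.int32),1); ig=ig|((q>0)&~m)
            c+=1-((m&r&~ig).sum()+1)/(((m|r)&~ig).sum()+1)
        return c
    st=np.array([old[k][0],old[k][1],.11,0])
    for sc in(.02,.01):
        o=minimize(cost,st,method="Nelder-Mead",options=dict(initial_simplex=np.array([st]+[st+d for d in np.diag([sc,sc,sc*4,sc*3])]),maxiter=200)); st=o.x
    print(th,st[:2].round(3),"moved mm",((st[:2]-old[k][:2])*1000).round(),"yaw,lean",np.degrees(st[2:]).round(1),round(o.fun,3))
for n,(r,c) in dict(side=((70,250),(140,300)),top=((60,225),(170,370))).items():
    cv2.imwrite(f"pics/z_{n}.png",cv2.resize(ims[n][r[0]:r[1],c[0]:c[1]],None,fx=3,fy=3,interpolation=2))
E
python3 chk.py
```

```text
t: 16.38
ee_pos: [0.203, -0.6476, 0.4075]
tcp_rot: [[0.112, -0.994, 0.0], [-0.994, -0.112, 0.0], [-0.0, -0.0, -1.0]]
contact_force: [-0.1, 0.2, 0.6]
width: 0.503
side carton [(0.92, [276, 294, 76, 75]), (0.67, [237, 192, 29, 59])]
side jug [(0.56, [243, 151, 26, 54])]
side softener [(0.89, [246, 107, 21, 38])]
   [ 0.46  -0.205  0.1  ]
side cup [(0.8, [265, 48, 18, 26])]
   [ 0.458 -0.5    0.03 ]
side spray [(0.58, [190, 308, 29, 21])]
   [0.487 0.46  0.1  ]
top carton [(0.93, [225, 170, 41, 36])]
top jug [(0.95, [270, 169, 38, 31])]
top softener [(0.65, [313, 165, 24, 32])]
   [ 0.456 -0.189  0.1  ]
top cup []
top spray [(0.71, [134, 158, 28, 28])]
   [0.483 0.46  0.1  ]
carton [0.462 0.115] moved mm [-3.  0.] yaw,lean [ 6.1 -0.4] 0.116
jug [ 0.48  -0.034] moved mm [-3. -1.] yaw,lean [ 4.4 -2. ] 0.122
```

View pics/z_side.png

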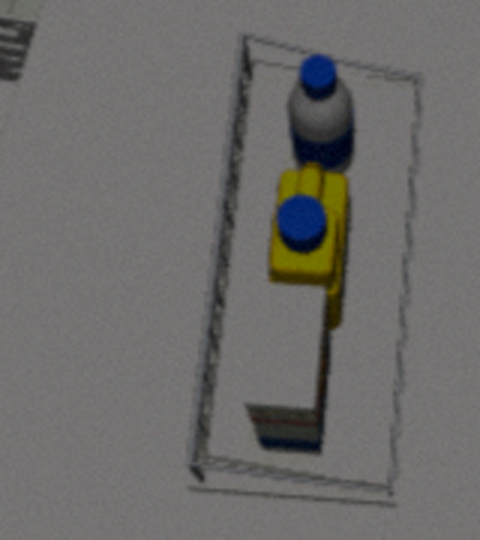

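View pics/z_top.png

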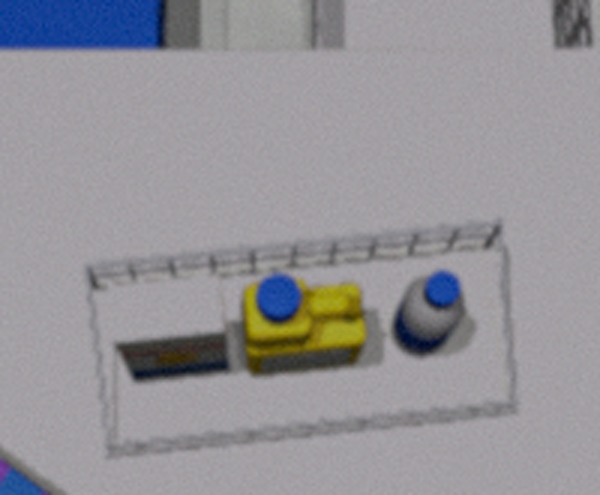

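Both packs stand upright and square in the row. The carton rocked forward (its top at (327,350)), then settled back flat at (287,345). The jug's cap has stayed at (302,222) since it stood up. One more frame will confirm they are at rest before I hand in.

```bash
python3 - <<'E'
from h import *
a=env.camera("side").astype(float)
for _ in range(8): b=env.camera("side")
d=cv2.GaussianBlur(np.abs(a-b).mean(2),(5,5),0)[70:250,160:300]; print("max diff",d.max(),"mean",d.mean())
env.job_done(); print(env.read_state()["t"])
E
```

```text
max diff 4.78515625 mean 2.16765960854828
the job is handed in; nothing more can be done
the job is handed in; nothing more can be done
```

The carton and the jug both stand upright again in their places, and the job is handed in after about 17 s; it reports no verdict. I tipped the jug forward with the closed fingers behind its cap. The carton I tipped with the half-open fingers behind its rear top edge. Neither was gripped, and the force readings between moves stayed around 1 N.

Last checks:
- **Carton:** the fit shows it moved about 3 mm, leaning 0.4°, and square to the shelf within about 1°. It rocked forward briefly when it dropped, then settled flat.
- **Jug:** the fit shows it moved about 3 mm, about 2° off square. The fit gave a lean of -2°, which I take as fit error: the limit is 3.4°, and the fit was looser than the first one. In the pictures it looks flat and its cap has not shifted since it stood up.
- **At rest:** two side pictures about 0.4 s apart differ only by noise.
- **Softener and spray bottle:** both are where they were, within a few mm of measuring noise; the side view put the softener about 6 mm off and the top view put it unmoved.
- **Cup:** the top camera's network missed it in the last look. The side camera shows it within 4 mm of its first position.

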